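Pull the tin that rocks

TASK

One of the three charcoal tins has a bulged bottom: press down near an end of their tops, one tin after another, until you have felt one rock, and hold it down for a moment. Lift the lid off the returns box by its knob and set it down flat on the bare worktop, then gently lay the rocking tin flat and right way up in the box, leaving the box open. Leave the two steady tins standing where they are and do not disturb the tape roll, the glue bottle or the paint jar; lower things into place, do not drop them.

Things in the scene. Friction and masses are not known exactly. Their poses are not given: they have to be found in the camera images.
- tin_a: One of three like black charcoal tins, yellow label, 37 (x) x 190 (y) mm, 0.22 kg; top 28 mm above its support, 4 mm gap or feet below. Origin: centre of the underside where it rests. One tin, hidden which, rocks: pressed 80 mm from its middle under 1 N tips that end down 3 mm (0.05 rad) to the worktop, and it falls back level. A steady one does not give within 90 mm of its middle.
- tin_b: One of three like black charcoal tins, yellow label, 37 (x) x 190 (y) mm, 0.22 kg; top 28 mm above its support, 4 mm gap or feet below. Origin: centre of the underside where it rests. One tin, hidden which, rocks: pressed 80 mm from its middle under 1 N tips that end down 3 mm (0.05 rad) to the worktop, and it falls back level. A steady one does not give within 90 mm of its middle.
- tin_c: One of three like black charcoal tins, yellow label, 37 (x) x 190 (y) mm, 0.22 kg; top 28 mm above its support, 4 mm gap or feet below. Origin: centre of the underside where it rests. One tin, hidden which, rocks: pressed 80 mm from its middle under 1 N tips that end down 3 mm (0.05 rad) to the worktop, and it falls back level. A steady one does not give within 90 mm of its middle.
- returns_box: Open-topped grey plastic box, fixed to the worktop, outside 240 (its x) x 125 (its y) x 55 mm high (and a small ledge at each end), walls and floor 5 mm thick. Origin: centre of its underside on the worktop; z up. At the start the blue lid lies on it.
- box_lid: Loose blue lid, 244 (its x) x 129 (its y) mm, 0.1 to 0.2 kg, black knob in the middle. Origin: centre of its underside, at the lower edge of a 6 mm deep lip that sits inside the box rim with 4 mm of play; plate 6 to 12 mm above the origin, knob 12 to 43 mm. Origin 49 mm above the worktop when on the box, at z = 0 when flat on the worktop.
- lid_knob (a point): Grip point of the lid's black round knob (26 mm diameter, straight from 18 to 40 mm above the lid's origin), on its axis, 29 mm above the lid's origin. z up.
- tape_roll: Bystander: roll of masking tape lying flat, 98 mm diameter, 24 mm high; origin at the centre of its underside.
- glue_bottle: Bystander: small white bottle with a black pointed nozzle, 43 mm wide, 117 mm high; origin at the centre of its underside.
- paint_jar: Bystander: small jar of yellow-orange paint with a white cap, 46 mm diameter and height; origin at the centre of its underside.

How it is judged:
On the way, in this order (a step that is already met when the one before it is completed fails the run):
1. the rocking tin was pressed near an end while it stood on the worktop, so that it rocked (over 0.03 rad) and was held down for a moment (angle between tin_b's own z axis and vertical between 0.03 and 0.12 rad and height (world z) of tin_b below 0.008 m and world y of tin_b below -0.03 m and contact force between the fingers and tin_b above 0.2 N), for 0.15 s.
2. the rocking tin lies flat in the returns box (x of tin_b in the frame of returns_box between -0.035 and 0.035 m and y of tin_b in the frame of returns_box between -0.05 and 0.05 m and z of tin_b in the frame of returns_box below 0.015 m and angle between tin_b's own z axis and vertical below 0.12 rad), for 0.2 s.
At the end, for the whole second after the job is handed in: The rocking tin lies on the floor of the returns box, within the walls, right way up (tilt under 0.12 rad), released and at rest; the lid lies flat on the bare worktop, knob up (tilt under 0.08 rad), at rest; the two steady tins stand upright on the worktop within 40 mm of where they stood (all of step 2 and linear speed of each of tin_b, box_lid, tin_a, tin_c below 0.02 m/s and contact force between the fingers and tin_b below 0.05 N and height (world z) of box_lid below 0.006 m and angle between each of box_lid, tin_a, tin_c's own z axis and vertical below 0.08 rad and distance of each of tin_a, tin_c from where it was at the start of the episode below 0.04 m); the robot touches nothing.
It fails at once if the tape roll, glue bottle or paint jar was pushed more than 30 mm from its place or knocked over ((distance of tape_roll from where it was at the start of the episode above 0.03 m or angle between tape_roll's own z axis and vertical above 0.5 rad) or (distance of glue_bottle from where it was at the start of the episode above 0.03 m or angle between glue_bottle's own z axis and vertical above 0.5 rad) or (distance of paint_jar from where it was at the start of the episode above 0.03 m or angle between paint_jar's own z axis and vertical above 0.5 rad)).
It fails at once if a tin or the lid was dropped (falling free at over 0.7 m/s, a fall of some 25 mm) ((linear speed of tin_a above 0.7 m/s and contact force between anything else and tin_a below 0.05 N) or (linear speed of tin_b above 0.7 m/s and contact force between anything else and tin_b below 0.05 N) or (linear speed of tin_c above 0.7 m/s and contact force between anything else and tin_c below 0.05 N) or (linear speed of box_lid above 0.7 m/s and contact force between anything else and box_lid below 0.05 N)).
It fails at once if a steady tin was carried off (over 80 mm) or tipped over ((distance of tin_a from where it was at the start of the episode above 0.08 m or angle between tin_a's own z axis and vertical above 0.5 rad) or (distance of tin_c from where it was at the start of the episode above 0.08 m or angle between tin_c's own z axis and vertical above 0.5 rad)).
It also fails if it takes over 72 s, if anything falls off the work surface, if the arm or the gripper's body presses on something with over 40 N, if the wrist force passes 120 N, or if a joint passes its speed limit or range.

ROBOT

A 7-joint arm with a two-finger parallel gripper is mounted at the origin on a cart in front of the work surface, level with it; the furniture and walls round the work are solid. World frame = base frame: x ahead of the robot, y to its left, z up, the work surface at z = 0. Lengths are in m, angles in rad, forces in N, time in s.
With the tool pointing down it reaches from about 0.425 to 0.95 m from the base axis. Payload 4.7 kg.
Tool frame: the origin (TCP) lies between the finger pads; the fingertips stand 25 mm ahead of it and the grasp point (between the pads) lies 6 mm ahead of it; z points along the fingers, y is the line along which they close (so a half turn about z gives the same grasp; the last joint's range is limited). The gripper opens to 85 mm and grips with 20 to 120 N. Pads are 22 mm wide; open, the fingers measure 114 mm over their backs; the gripper's body (76 mm by 85 mm) begins 54 mm behind the grasp point. The pads swing forward as they close: fully open they stand 13 mm farther back than shut.
Start: joints at [1.266, 0.469, -0.049, 1.532, 0.024, 1.141, -0.082], TCP at [0.184, -0.649, 0.256] pointing down, gripper open.
Joint ranges: [-2.59, 2.59], [-0.33, 1.99], [-1.39, 1.29], [0.1, 2.45], [-1.04, 4.18], [0.21, 1.99], [-2.66, 2.66]. Speed limits (rad/s): [2.57, 2.57, 3.14, 3.14, 3.14, 3.14, 3.14].

INTERFACE

Orientations are given as a 3x3 rotation matrix whose columns are the frame's x, y, z axes.
In Python, from rig import * gives the robot as it stands. Calls block until the motion is done:
- movep(position, orientation): joint-space move of the TCP to a pose.
- move_l(position, attitude=None, feed=0.15, until_force=None): straight line of the TCP; attitude=None keeps the orientation; feed is the mean speed in m/s. With until_force (N) it stops when the force on the tool has changed by that much, and returns True; else False.
- move_joints(angles): joint-space move.
- command_gripper(opening, newtons=None): finger opening in m; newtons is the grip in N (None keeps the last); returns when the fingers have stopped.
- sleep(seconds).
- inverse_kinematics(position, orientation): joint angles nearest the present ones, or None.
- sense(): the state.
- camera(name): name is "side" or "top" or "wrist"; returns (picture, depth): 480x640x3 uint8, red, green, blue; 480x640 float32, m along the optical axis (not along the pixel's ray), 0 where there is no reading.
- camera_params(name): a dict with "K" (3x3 intrinsics, pixels), "dist" ([k1, k2, p1, p2, k3] as OpenCV has them; the pictures are not rectified), "position" and "rotation" of the camera in the world; the wrist camera has in their place "tool_from_camera" (4x4, takes a point from camera to tool coordinates, whose origin is the TCP and whose axes are the flange's). Camera axes: x right, y down, z forward; pixel columns grow to the right and rows downward; lengths in m; the calibration is good to about 2 mm. A picture is of the moment at which its call begins: read the wrist's pose just before it. camera_params takes no time and is no camera call.
A pose or a line that the arm cannot do raises Unreachable and nothing moves.
- finish_job(): hands the job in; it is judged then, once.
The state is a dict: "time_s": time; "joint_pos": joint angles; "qd": joint speeds; "joint_efforts": joint torques, N m; "position": TCP position; "tcp_rot": TCP orientation; "wrist_force": force on the tool from outside, world axes, zero at the start; "ft_torque": the same for the moment, N m; "finger_gap": finger opening in m; "gripper_force": force on a finger pad.
Only numpy, scipy, OpenCV 4.12 (cv2) and the standard library are available. Lean on these libraries where they do the work, as an engineer would, in place of code of your own. Each camera call takes 0.05 s, during which the arm holds its last target. There are 200 camera calls.

## Working session

There is one attempt and no reset: what is moved stays moved. The work goes in short steps, each a Python script; the robot and the scene stay as the last script left them, time stands still between calls to the robot, and variables do not carry over. Pictures are saved under pics/ and viewed, at most 10 in all, crops included, and the job is handed in when it is done.

```bash
mkdir -p pics; cat > h.py <<'E'
from rig import *
import numpy as np, cv2
def world(name):
    s=sense(); im,d=camera(name); p=camera_params(name)
    if name=='wrist':
        T=np.array(p['tool_from_camera']); R0=np.array(s['tcp_rot']); R=R0@T[:3,:3]; t=R0@T[:3,3]+np.array(s['position'])
    else: R=np.array(p['rotation']); t=np.array(p['position'])
    h,w=d.shape; u,v=np.meshgrid(np.arange(w),np.arange(h))
    n=cv2.undistortPoints(np.stack([u,v],-1).reshape(-1,1,2).astype(np.float64),np.array(p['K']),np.array(p['dist'])).reshape(h,w,2)
    P=np.dstack([n,np.ones((h,w))])*d[...,None]
    W=P@R.T+t; W[d==0]=np.nan
    return im,W
E
python3 - <<'E'
from h import *
for n in('top','side'):
    im,W=world(n); cv2.imwrite(f'pics/{n}0.png',im[...,::-1]); np.savez(f'{n}0.npz',im=im,W=W)
    print(n,camera_params(n)['position'])
print(sense())
E
```

```text
top [ 0.42585165 -0.12941619  1.1051729 ]
side [0.12562158 0.21824503 1.13430814]
{'time_s': 0.1, 'joint_pos': array([ 1.26611864,  0.46939394, -0.04856534,  1.53360541,  0.02409521,
        1.14099539, -0.0823106 ]), 'qd': array([-0.00170909, -0.0023717 , -0.00138515, -0.00254144,  0.00167026,
       -0.00162601,  0.00214442]), 'joint_efforts': array([ 7.19307973e-04, -5.11516786e+01, -4.71347524e-02, -2.38391143e+01,
        1.07360864e-02,  4.39747513e-03, -1.12893878e-05]), 'position': array([ 0.18366335, -0.64901982,  0.25533077]), 'tcp_rot': array([[ 9.62216247e-01,  2.72285833e-01, -5.64659524e-04],
       [ 2.72286408e-01, -9.62214700e-01,  1.72684992e-03],
       [-7.31269257e-05, -1.81535217e-03, -9.99998350e-01]]), 'wrist_force': array([-0.26699922, -0.10645122,  0.09643381]), 'ft_torque': array([-0.04499687,  0.05518029,  0.00091703]), 'gripper_force': 0.0, 'finger_gap': 0.08558240789511254}
```

View pics/top0.png

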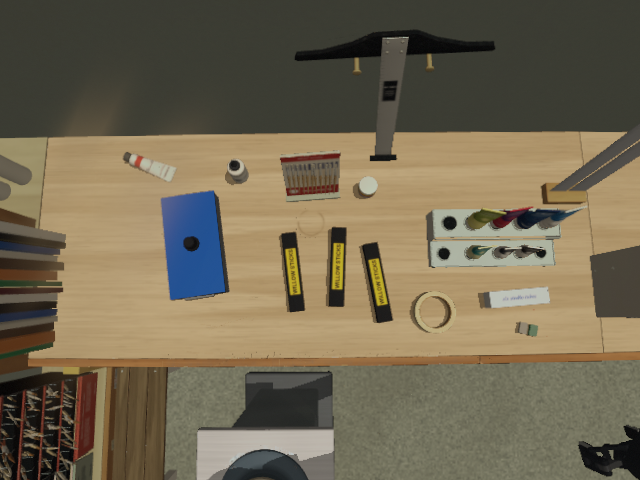

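View pics/side0.png

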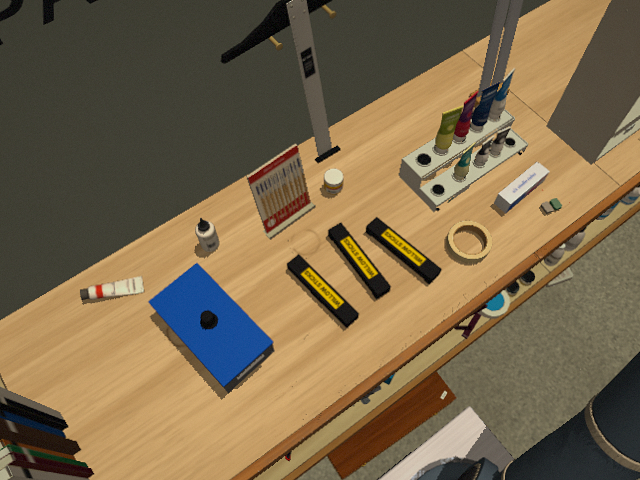

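```bash
cat > seg.py <<'E'
import numpy as np,cv2
for n in('top','side'):
    f=np.load(f'{n}0.npz'); im=f['im'].astype(int); W=f['W']; z=W[...,2]; r,g,b=im[...,0],im[...,1],im[...,2]
    pts={'top':dict(t1=(292,272),t2=(338,267),t3=(377,282),lid=(193,270),bot=(236,170),jar=(368,187),tape=(434,296),knob=(191,243),table=(260,240),pen=(310,175)),
         'side':dict(t1=(322,291),t2=(358,260),t3=(403,250),lid=(190,310),knob=(208,320),bot=(205,238),jar=(333,180),tape=(468,224))}[n]
    for k,(u,v) in pts.items(): print(n,k,W[v,u].round(3))
    inb=(W[...,0]>.2)&(W[...,0]<.9)&(W[...,1]<.5)&(W[...,1]>-.5)
    masks={'tins':inb&(z>.019)&(z<.036),'lid':inb&(z>.05)&(z<.07)&(b>r+40)}
    for k,m in masks.items():
        c,l,s,_=cv2.connectedComponentsWithStats(m.astype(np.uint8),connectivity=4)
        for i in range(1,c):
            if s[i,4]<150: continue
            P=W[l==i]; (cx,cy),(w,h),a=cv2.minAreaRect((P[:,:2]*1000).astype(np.float32))
            Q=P[:,:2]-P[:,:2].mean(0); e=np.linalg.svd(Q,full_matrices=False)[2][0]
            print(n,k,s[i,:5],'c',round(cx,1),round(cy,1),'size',round(w,1),round(h,1),'long axis deg',np.degrees(np.arctan2(e[1],e[0])).round(1),'z',np.median(P[:,2]).round(4))
E
python3 seg.py
```

```text
top t1 [ 0.515 -0.067  0.027]
top t2 [ 0.525 -0.177  0.028]
top t3 [ 0.489 -0.268  0.028]
top lid [0.519 0.161 0.062]
top bot [0.753 0.063 0.079]
top jar [ 0.717 -0.252  0.044]
top tape [ 0.454 -0.404  0.023]
top knob [0.577 0.159 0.094]
top table [ 0.597  0.014 -0.002]
top pen [ 0.732 -0.113  0.102]
top tins [ 70 124 307   9 795] c 881.0 109.6 size 6.5 779.1 long axis deg 90.1 z 0.0278
top tins [396 124  68   5 181] c 880.0 -414.1 size 4.5 170.6 long axis deg 90.3 z 0.0277
top tins [123 152  26  16 238] c 800.2 328.3 size 63.7 28.3 long axis deg -109.5 z 0.0252
top tins [ 329  227   18   80 1213] c 528.9 -175.6 size 36.6 190.0 long axis deg 177.0 z 0.0279
top tins [ 281  232   24   80 1216] c 517.3 -68.0 size 189.4 36.8 long axis deg -173.6 z 0.028
top tins [429 241  45  26 972] c 554.5 -448.4 size 103.6 61.4 long axis deg -92.6 z 0.0323
top tins [ 363  242   30   81 1251] c 490.1 -270.0 size 190.7 37.9 long axis deg -170.4 z 0.0279
top tins [414 291  42  42 647] c 418.0 -403.5 size 98.3 96.0 long axis deg -103.3 z 0.0239
top lid [ 162  191   63  109 5332] c 580.4 166.0 size 243.3 1
[... 430 characters left out ...]
 800.9 long axis deg 89.9 z 0.0278
side tins [ 399  167   72   41 1110] c 586.8 -445.2 size 109.4 134.2 long axis deg 58.9 z 0.0303
side tins [ 366  217   75   65 1341] c 487.0 -266.4 size 189.7 40.0 long axis deg -171.1 z 0.0262
side tins [447 221  45  39 596] c 414.6 -400.0 size 96.9 98.4 long axis deg 102.5 z 0.0224
side tins [ 328  223   63   73 1370] c 525.2 -171.6 size 39.3 191.3 long axis deg 177.1 z 0.0264
side tins [ 287  255   72   71 1477] c 514.0 -64.1 size 191.2 38.7 long axis deg -173.8 z 0.0265
side tins [ 80 284  32  16 300] c 798.8 329.5 size 66.5 28.5 long axis deg 73.4 z 0.0253
side lid [ 149  263  124  124 6988] c 578.5 169.6 size 245.2 128.1 long axis deg -172.3 z 0.0603
```

```bash
cat >> h.py <<'E'
def Rz(deg):
    a=np.radians(deg); c,s=np.cos(a),np.sin(a)
    return np.array([[c,s,0],[s,-c,0],[0,0,-1.]])
TINS={1:(.516,-.066,6.3),2:(.527,-.174,-3.),3:(.4885,-.268,9.3)}
E
python3 - <<'E'
from h import *
f=[np.load(f'{n}0.npz')['W'] for n in('top','side')]
P=np.concatenate([w.reshape(-1,3) for w in f]); P=P[~np.isnan(P[:,0])]
for y0 in np.arange(-.8,.6,.05):
    print(round(y0,2),[ (lambda q:int(q.max()*1000) if len(q) else None)(P[(P[:,1]>=y0)&(P[:,1]<y0+.05)&(P[:,0]>=x)&(P[:,0]<x+.05),2]) for x in np.arange(.3,.85,.05)])
E
```

```text
-0.8 [7, 254, 333, 417, 414, 6, 5, 36, 295, 6, 6]
-0.75 [6, 6, 7, 7, 30, 6, 4, 35, 362, 7, 6]
-0.7 [6, 12, 47, 46, 42, 78, 213, 72, 308, 7, 7]
-0.65 [5, 18, 48, 47, 117, 121, 212, 75, 6, 6, 5]
-0.6 [7, 14, 46, 46, 102, 123, 211, 74, 7, 5, 6]
-0.55 [5, 4, 47, 46, 121, 144, 211, 71, 6, 6, 6]
-0.5 [6, 5, 27, 5, 141, 143, 212, 74, 5, 7, 6]
-0.45 [7, 29, 29, 31, 39, 77, 78, 74, 6, 5, 422]
-0.4 [7, 28, 29, 29, 37, 74, 75, 72, 6, 8, 7]
-0.35 [5, 25, 29, 5, 5, 5, 6, 7, 6, 12, 420]
-0.3 [5, 32, 34, 33, 34, 34, 8, 45, 50, 13, 445]
-0.25 [5, 6, 6, 31, 32, 32, 4, 47, 50, 6, 445]
-0.2 [6, 7, 37, 33, 33, 33, 34, 15, 184, 188, 412]
-0.15 [7, 5, 28, 5, 6, 6, 7, 18, 187, 188, 407]
-0.1 [5, 6, 34, 33, 33, 34, 32, 33, 189, 189, 403]
-0.05 [5, 7, 7, 29, 31, 33, 30, 12, 186, 5, 6]
0.0 [6, 7, 8, 6, 6, 6, 5, 5, 21, 79, 7]
0.05 [5, 6, 6, 64, 65, 63, 6, 6, 91, 117, 7]
0.1 [5, 6, 5, 66, 67, 67, 65, 66, 64, 6, 6]
0.15 [6, 5, 49, 66, 66, 95, 66, 66, 63, 5, 7]
0.2 [6, 6, 62, 66, 66, 65, 67, 66, 45, 8, 5]
0.25 [6, 6, 7, 6, 5, 5, 6, 5, 5, 23, 18]
0.3 [5, 6, 6, 6, 6, 5, 6, 7, 6, 35, 35]
0.35 [4, 6, 6, 6, 6, 5, 5, 6, 6, 28, 34]
0.4 [6, 7, 5, 5, 6, 6, 6, 6, 6, 6, 7]
0.45 [5, 4, 5, 225, 235, 74, 6, 6, 6, 7, 6]
0.5 [195, 202, 328, 328, 326, 280, 247, 7, 6, 5, 6]
0.55 [87, None, 140, 91, 148, None, 137, 134, 5, 6, 5]
```

```bash
cat > press.py <<'E'
from h import *
command_gripper(0.0,40)
up=lambda:np.array(sense()['position'])
zs=[]
for k in (3,2,1):
    x,y,a=TINS[k]; e=np.array([np.cos(np.radians(a)),np.sin(np.radians(a))])
    p=np.array([x,y])-.077*e
    movep([*p,.13],Rz(a)); move_l([*p,.065],feed=.15); sleep(.1)
    f0=sense()['wrist_force']
    h=move_l([*p,.038],feed=.02,until_force=3.)
    z1=up()[2]; sleep(.5); s=sense(); z2=s['position'][2]
    print(k,h,'z',z1.round(4),z2.round(4),(s['wrist_force']-f0).round(2),'t',s['time_s'])
    zs.append(z2)
    if len(zs)>1 and abs(max(zs)-min(zs))>.0018: break
    move_l([*p,.08],feed=.1)
E
python3 press.py
```

```text
3 True z 0.0531 0.0531 [-1.11  0.95  5.83] t 4.4417
2 True z 0.0531 0.0531 [-0.72 -0.34  4.1 ] t 7.3583
1 True z 0.0502 0.0502 [-1.15 -1.27  7.23] t 10.2833
```

```bash
cat > lid.py <<'E'
from h import *
p=sense()['position']; move_l([p[0],p[1],.16],feed=.15)
command_gripper(.06)
R=Rz(7.65); x,y=.5795,.168
movep([x,y,.15],R); h=move_l([x,y,.090],feed=.08,until_force=6.)
print('down',h,sense()['position'])
command_gripper(.0,40); s=sense(); print(s['finger_gap'],s['gripper_force'],s['wrist_force'])
z0=s['position'][2]
move_l([x,y,z0+.08],feed=.08); s=sense(); print(s['finger_gap'],s['wrist_force'])
move_l([.60,.355,z0+.08],feed=.2)
im,W=world('top'); cv2.imwrite('pics/top1.png',im[120:380,:330,::-1])
move_l([.60,.355,z0-.04],feed=.1); sleep(.1)
print(move_l([.60,.355,z0-.054],feed=.02,until_force=3.),z0,sense()['position'],sense()['time_s'])
E
python3 lid.py
```

```text
down False [0.57982757 0.16826502 0.09030002]
0.024732580452997227 51.059454135247506 [-0.08545382 -0.81340585  5.97266945]
0.02446396801289599 [-0.5720633  -0.51354504 -0.80880587]
True 0.09105526598633733 [0.60002875 0.35497594 0.04215015] 18.4167
```

View pics/top1.png

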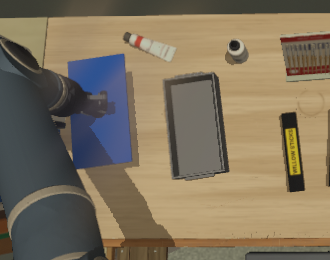

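Lid is held level at (100,110), and the open box is clear at about (195,125); the tin is still in place. Next: release the lid, then re-measure the tin and box.

```bash
cat > m.py <<'E'
from h import *
command_gripper(.06); p=sense()['position']
move_l([p[0],p[1],.16],feed=.15)
def rect(n,W,m,lo,hi):
    c,l,s,_=cv2.connectedComponentsWithStats(m.astype(np.uint8),connectivity=4)
    for i in range(1,c):
        if s[i,4]>lo:
            P=W[l==i]; (cx,cy),sz,a=cv2.minAreaRect((P[:,:2]*1000).astype(np.float32))
            print(n,hi,'c',round(cx,1),round(cy,1),np.round(sz,1),round(a,1),'z',np.median(P[:,2]).round(4))
for n in('top','side'):
    im,W=world(n); X,Y,Z=W[...,0],W[...,1],W[...,2]; g=im.astype(int)
    rect(n,W,(X>.38)&(X<.65)&(abs(Y+.066)<.06)&(Z>.019)&(Z<.036),150,'tin')
    rect(n,W,(X>.4)&(X<.75)&(Y>.06)&(Y<.27)&(Z>.046)&(Z<.062),60,'rim')
    rect(n,W,(X>.4)&(X<.8)&(Y>.25)&(Y<.47)&(Z>.006)&(Z<.02)&(g[...,2]>g[...,0]+40),150,'lid')
print(sense()['time_s'])
E
python3 m.py
```

```text
top tin c 517.3 -68.1 [189.5  36.7] 6.4 z 0.0279
top rim c 581.0 166.7 [254.  127.5] 7.8 z 0.0533
top lid c 601.4 350.7 [246.  126.5] 9.9 z 0.0117
side rim c 569.3 168.1 [235.6 125.2] 7.9 z 0.0534
side lid c 582.1 354.4 [212.4 128.3] 7.9 z 0.0114
19.8917
```

```bash
cat > tin.py <<'E'
from h import *
x,y,a=.516,-.0665,6.4
movep([x,y,.16],Rz(a)); move_l([x,y,.06],feed=.15)
print(move_l([x,y,.028],feed=.05,until_force=8.))
command_gripper(.0,40); s=sense(); print(s['finger_gap'],s['gripper_force'],s['position'])
z0=s['position'][2]
move_l([x,y,z0+.1],feed=.1); s=sense(); print(s['finger_gap'],s['wrist_force'])
bx,by=.58,.1675
move_l([bx,by,z0+.1],Rz(7.7),feed=.2)
move_l([bx,by,z0+.015],feed=.1); sleep(.1)
print(move_l([bx,by,z0+.001],feed=.02,until_force=3.),z0,sense()['position'],sense()['finger_gap'],sense()['time_s'])
im,W=world('side'); cv2.imwrite('pics/side2.png',cv2.resize(im[200:420,80:400,::-1],None,fx=2,fy=2))
E
python3 tin.py
```

```text
False
0.03569675202647315 41.277265548706055 [ 0.51634302 -0.0664181   0.02843883]
0.036321730006160124 [ 0.71018585 -0.30064734 -1.77844856]
True 0.028438825548716032 [0.580006   0.1674542  0.03347154] 0.03609115474239626 27.5667
```

View pics/side2.png

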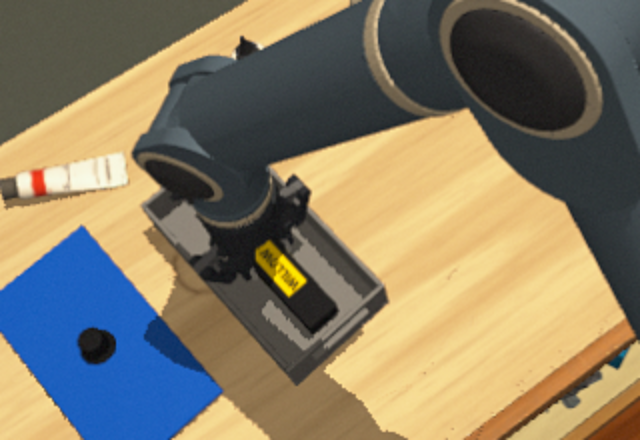

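The tin (300,290) sits in the box on the floor, at z0+5 mm as expected, and the lid lies flat at (100,340). Release, retreat and check.

```bash
cat > rel.py <<'E'
from h import *
command_gripper(.056); p=sense()['position']
move_l([p[0],p[1],.2],feed=.12); movep([.5,.0,.3],Rz(7)); movep([.42,-.15,.3],Rz(7)); sleep(.3)
im,W=world('side'); cv2.imwrite('pics/side3.png',im[...,::-1])
X,Y,Z=W[...,0],W[...,1],W[...,2]
m=(abs(X-.58)<.1)&(abs(Y-.168)<.04)&(Z>.022)&(Z<.045)
P=W[m]; A=np.c_[P[:,:2]-P[:,:2].mean(0),np.ones(len(P))]
print(P.mean(0),np.linalg.lstsq(A,P[:,2],rcond=None)[0],len(P),sense()['time_s'],sense()['wrist_force'])
E
python3 rel.py
```

```text
[0.57372709 0.1687738  0.03224772] [-0.0018143  -0.00306017  0.03224772] 1577 31.4083 [ 0.45141478 -0.12332597 -0.63570607]
```

View pics/side3.png

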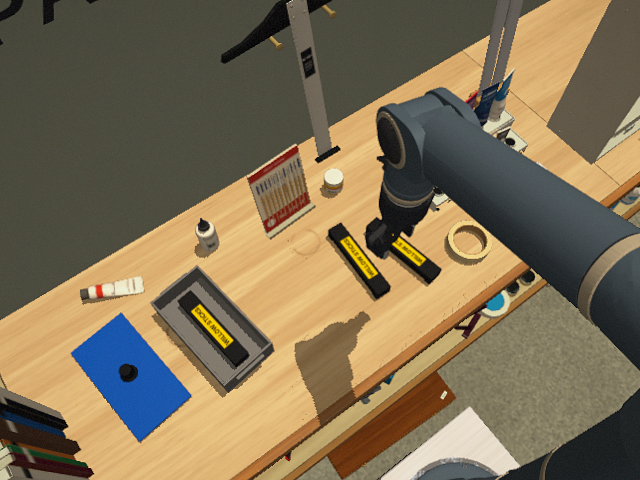

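The tin lies level in the box (212,328), the lid is flat on the worktop (130,375), and the other tins and bystanders are unmoved.

```bash
python3 -c "
from rig import *
print(finish_job())"
```

```text
the job is handed in; nothing more can be done
None
```

I found the rocking tin (the one nearest the box), held it down for 0.5 s, laid it level in the open returns box with the lid flat on the worktop, and handed the job in at about 31 s; the hand-in did not report a verdict.

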